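# Start the delicates wash

### The arm

A 6-joint arm with a two-finger parallel gripper is mounted at the origin on the work surface. World frame = base frame: x ahead of the robot, y to its left, z up, the work surface at z = 0. Lengths are in m, angles in degrees, forces in N, time in s.
With the tool pointing down it reaches from about 0.25 to 0.725 m from the base axis. Payload 9.7 kg.
Tool frame: the origin (TCP) lies between the finger pads; the fingertips stand 19 mm ahead of it and the grasp point (between the pads) is the TCP; z points along the fingers, y is the line along which they close (so a half turn about z gives the same grasp; the last joint's range is limited). The gripper opens to 85 mm and grips with 20 to 120 N. Pads are 22 mm wide; open, the fingers measure 114 mm over their backs; the gripper's body (76 mm by 85 mm) begins 54 mm behind the grasp point. The pads swing forward as they close: fully open they stand 13 mm farther back than shut.
Start: joints at [67.724, 4.979, 10.078, 95.1, 0, 90], TCP at [0.208, 0.509, 0.229] pointing down, gripper open.
Joint ranges: [-179.16, 179.16], [-48.56, 103.87], [-65.8, 70.77], [-126.05, 130.52], [-82.76, 87.17], [-180, 180]. Speed limits (degrees/s): [127.2, 127.2, 147.25, 180, 180, 180].

### API

Orientations are given as [roll, pitch, yaw] about the fixed x, y, z axes, in that order (R = Rz(yaw) Ry(pitch) Rx(roll)).
In Python, from workcell import bot gives the robot as it stands. The module is installed in compiled form; this text tells all that it offers.
- The arm moves only by the shell command python3 -m crank 'ROWS' [OPENING] [FORCE]. ROWS is JSON, a list that holds one entry, the list of rows, each a list of 6 numbers: the shift along the world's x, y, z as a fraction of full scale, then the turn, a rotation vector about the world's x, y, z as a fraction of full scale. In form: [[[x, y, z, wx, wy, wz], ...]]. A call has 1 to 20 rows; each row shifts and turns the commanded pose from where the row before left it; what a row does not reach is not made up. Full scale, the value 1, is 20 mm for a shift and 0.12 rad for a turn. A row lasts 1/12 s, in which the tool goes at most 41.7 mm and 7.16 degrees, less where a joint would pass 70% of its speed; a pose out of reach is approached as far as the arm can. A call with a number of a shift or a turn outside -1 to 1 is refused whole. A call with a gripper value outside its range is refused whole. OPENING is the opening, from 0 (shut) to 1 (fully open), set as the call begins (- or left out, the last holds). The fingers move at their own pace and stop on an object; FORCE is the grip in N (left out, the last holds). Time passes only in rows, so rows that do not move let the fingers close. It gives the time, the measured TCP pose, the force, the opening and the grip force at its end, in the units of the state.
- bot.get_obs(): the state, without advancing time (a new reading comes with each control period).
- bot.camera(name): name is "scene" or "top"; returns the picture (384x512x3 uint8, red, green, blue); there is no depth.
- bot.camera_model(name): a dict with "vertical_fov" (degrees; the focal length in pixels is half the picture's height over the tangent of half this angle, whatever the lens; pixels are square), "cx", "cy" (the principal point, pixels), "R" (3x3) and "t" (3): a world point X has camera coordinates R X + t. Camera axes: x right, y down, z forward; pixel columns grow to the right and rows downward; lengths in m; the calibration is good to about 2 mm. A picture is of the moment at which its call begins. camera_model takes no time and is no camera call.
- bot.job_done(): hands the job in; it is judged then, once.
The state is a dict: "time": time; "q": joint angles; "qd": joint speeds; "joint_efforts": joint torques, N m; "ee_pos": TCP position; "tcp_rot": TCP orientation; "wrist_force": force on the tool from outside, world axes, zero at the start; "torque": the same for the moment, N m; "opening": finger opening in m; "grasp_force": force on a finger pad.
Only numpy, scipy, OpenCV 4.12 (cv2) and the standard library are available. Lean on these libraries where they do the work, as an engineer would, in place of code of your own. Each camera call takes 0.05 s, during which the arm holds its last target. There are 200 camera calls.

### The job

Set the washer going with the closed fingers, only pushing and pressing: first push the blue-fronted soap drawer fully shut, then press the square blue programme key all the way down so that it stays down, then press the round green start key all the way down, keep it down for two seconds and let it come up again. Keep to this order, do not press the yellow or white key, and leave the bottle, jar and cup standing where they are.

Things in the scene. Friction and masses are not known exactly. Their poses are not given: they have to be found in the camera images.
- console: White flat-topped console fixed to the counter, 170 mm deep (its x), 500 wide (y), 90 high. Origin: centre of its underside; x points away from the robot, y to the left, turned by its yaw. Front faces -x. Four keys, in varying order, stand on its top at x -35 mm, y 60, -10, -80, -150 mm; the drawer is in its front, centred at y 165 mm.
- drawer (a joint): Soap drawer in the console's front, sliding level along the console's x axis: 0 m = fully shut, positive = how far it stands out towards the robot (at most 0.08 m; it starts out 0.025 to 0.05). It moves against a friction of about 2 N, stays where it is left and stops firmly at 0.
- drawer_front (a point): Middle of the outer face of the drawer's flat, upright blue front panel, 51 mm above the counter; moves with the drawer, axes as the console's. Panel 140 mm wide, 58 high (22 to 80 mm above the counter), 12 thick; shut, its face is 13 mm in front of the console's body. Behind it is a white tray 120 mm wide.
- key_blue (a joint): Travel of the square blue key, straight down: 0 m = up, 0.008 m = fully down. A latching key: needs about 3 N, then stays down by itself.
- key_blue_top (a point): Centre of the flat top of the square blue programme key (30 mm square), in a round steel collar of 46 mm. Up, the top is 110 mm above the counter (20 mm above the console's top, 12 mm above the collar); it moves down with the key and stops 4 mm above the collar.
- key_yellow (a joint): Travel of the square yellow key, straight down: 0 m = up, 0.008 m = fully down. A latching key: needs about 3 N, then stays down by itself.
- key_yellow_top (a point): Centre of the flat top of the square yellow programme key (30 mm square), in a round steel collar of 46 mm. Up, the top is 110 mm above the counter (20 mm above the console's top, 12 mm above the collar); it moves down with the key and stops 4 mm above the collar.
- key_white (a joint): Travel of the square white key, straight down: 0 m = up, 0.008 m = fully down. A latching key: needs about 3 N, then stays down by itself.
- key_white_top (a point): Centre of the flat top of the square white programme key (30 mm square), in a round steel collar of 46 mm. Up, the top is 110 mm above the counter (20 mm above the console's top, 12 mm above the collar); it moves down with the key and stops 4 mm above the collar.
- key_green (a joint): Travel of the round green key, straight down: 0 m = up, 0.008 m = fully down. Spring-loaded: about 1.5 N to begin, 5 N to hold fully down; it comes back up when let go.
- key_green_top (a point): Centre of the flat top of the round green start key (34 mm across), in a round steel collar of 46 mm. Up, the top is 110 mm above the counter (20 mm above the console's top, 12 mm above the collar); it moves down with the key and stops 4 mm above the collar.
- detergent: Bystander: white bottle with a red cap and blue label, 72 mm across, 190 mm high, standing on the counter beyond the console's right end. Origin: centre of its underside.
- stain_jar: Bystander: grey jar with a white lid and yellow label, 68 mm across, 100 mm high, standing on the counter beyond the console's left end. Origin: centre of its underside.
- dosing_cup: Bystander: orange dosing cup, 56 mm across, 45 mm high, standing on the back of the console's top behind the row of keys. Origin: centre of its underside.

How it is judged:
By the outcome, as a careful person would: the job done as asked, in the order asked, and still so for the second after the job is handed in, with the robot touching nothing.
It also fails if it takes over 51 s, if anything falls off the work surface, if the arm or the gripper's body presses on something with over 40 N, if the wrist force passes 120 N, or if a joint passes its speed limit or range.

## Working session

There is one attempt and no reset: what is moved stays moved. The work goes in short steps, Python scripts to look and compute and a shell command to move; the robot and the scene stay as the last step left them, time stands still between calls to the robot, and variables do not carry over. Pictures are saved under pics/ and viewed, at most 10 in all, crops included, and the job is handed in when it is done.

```bash
mkdir -p pics
python3 - <<'E'
from workcell import bot
import cv2,numpy as np
o=bot.get_obs();print(o)
for n in("scene","top"):
    im=bot.camera(n);cv2.imwrite(f"pics/{n}0.png",im[:,:,::-1]);print(n,bot.camera_model(n))
E
```

```text
{'time': 0.0, 'q': array([6.77225187e+01, 5.01186511e+00, 1.00324297e+01, 9.50978917e+01,
       1.33573892e-03, 8.99997745e+01]), 'qd': array([ 0.05337087, -0.02079931,  0.01574724,  0.00624849,  0.00176417,
        0.01135955]), 'joint_efforts': array([ 5.52146521e-04, -5.20388067e+01,  4.64802110e+01,  1.63085887e-02,
        1.81069081e-04, -2.50092619e-06]), 'ee_pos': array([0.20840717, 0.50873625, 0.22865759]), 'tcp_rot': array([-1.79922673e+02, -1.33604210e-03,  1.57722742e+02]), 'wrist_force': array([-0.33793294, -0.0964692 , -0.16474123]), 'torque': array([ 0.01539428, -0.0249395 , -0.09043306]), 'grasp_force': 0.0, 'opening': 0.08544148359867874}
scene {'vertical_fov': 42.093121085972584, 'cx': 267.4974715805443, 'cy': 198.40083242905132, 'R': array([[-0.34066575,  0.9400917 , -0.0132076 ],
       [ 0.79243495,  0.27954212, -0.54212827],
       [-0.5059582 , -0.1951507 , -0.84019194]]), 't': array([ 0.16902093, -0.43012424,  1.95818449])}
top {'vertical_fov': 47.13014195359273, 'cx': 248.9822584392312, 'cy': 188.09987863448487, 'R': array([[ 2.53672759e-03, -9.99883538e-01, -1.50491011e-02],
       [-9.94773083e-01, -9.86986907e-04, -1.02105525e-01],
       [ 1.02078780e-01,  1.52294546e-02, -9.94659734e-01]]), 't': array([0.04335898, 0.63606455, 1.14949354])}
```

View pics/top0.png

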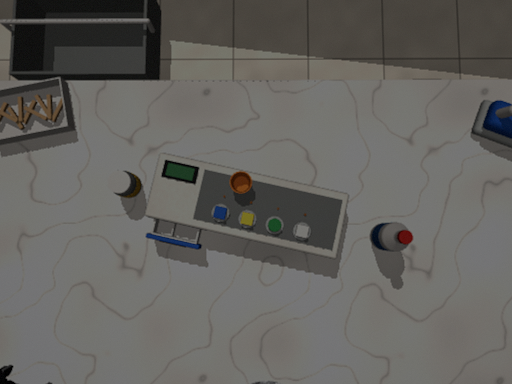

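View pics/scene0.png

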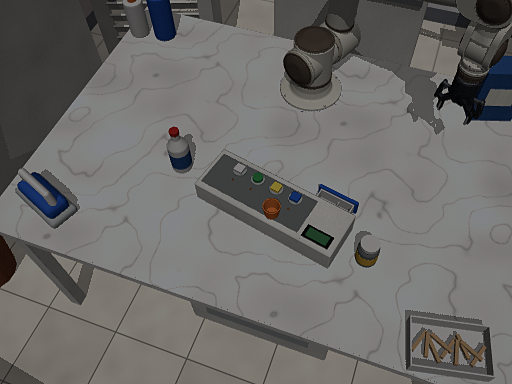

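The top view shows the blue key at (221,212), yellow (248,218), green (275,225), white (302,231), and the drawer front at about (173,240). The scene view shows the keys in the same order. Next I'll measure them in both views.

```bash
cat > h.py <<'E'
import numpy as np,cv2
from workcell import bot
def ray(n,u,v):
    m=bot.camera_model(n);f=192/np.tan(np.radians(m["vertical_fov"]/2))
    return -m["R"].T@m["t"], m["R"].T@np.array([(u-m["cx"])/f,(v-m["cy"])/f,1])
def onz(n,u,v,z):
    c,d=ray(n,u,v);return c+d*(z-c[2])/d[2]
def tri(a,b):
    (c,d),(e,g)=ray("top",*a),ray("scene",*b)
    s=np.linalg.lstsq(np.c_[d,-g],e-c,rcond=None)[0];p,q=c+s[0]*d,e+s[1]*g
    return (p+q)/2,np.linalg.norm(p-q)
H={"blue":(105,130),"yellow":(22,34),"green":(50,80)}
def blobs(im,col):
    h=cv2.cvtColor(im,cv2.COLOR_RGB2HSV);lo,hi=H[col]
    m=cv2.inRange(h,(lo,120,50),(hi,255,255))
    n,l,s,c=cv2.connectedComponentsWithStats(m)
    return [(s[i,4],c[i].round(2),s[i,:4],l==i) for i in range(1,n) if s[i,4]>25]
E
python3 - <<'E'
from h import *
for n in("top","scene"):
    im=cv2.imread(f"pics/{n}0.png")[:,:,::-1].copy()
    for c in H:
        for a,p,b,m in blobs(im,c):
            if 150>p[1] or p[1]>260 or p[0]<100 or p[0]>400: continue
            print(n,c,a,p,b,onz(n,*p,.110).round(4))
            if b[2]>30:
                r=cv2.minAreaRect(np.argwhere(m)[:,::-1].astype(np.float32));print(r,cv2.boxPoints(r).round(1).tolist())
E
```

```text
top blue 133 [219.78 212.31] [214 206  13  14] [0.5672 0.1161 0.11  ]
top blue 227 [172.82 241.04] [146 234  53  15] [0.4956 0.2323 0.11  ]
((172.2256317138672, 240.96209716796875), (53.362327575683594, 4.588479995727539), 12.26477336883545) [[145.6999969482422, 237.5], [146.60000610351562, 233.10000610351562], [198.8000030517578, 244.39999389648438], [197.8000030517578, 248.89999389648438]]
top yellow 140 [246.97 218.54] [241 212  13  14] [0.5518 0.0481 0.11  ]
top green 283 [179.47 171.39] [166 164  28  16] [0.6703 0.219  0.11  ]
top green 122 [274.29 224.64] [269 219  12  12] [ 0.5368 -0.0199  0.11  ]
scene blue 32 [178.16 163.47] [175 160   7   9] [ 0.5732 -0.2811  0.11  ]
scene blue 176 [340.84 196.44] [319 184  40  29] [0.521  0.2533 0.11  ]
((338.6402282714844, 196.23779296875), (44.59599304199219, 10.865026473999023), 32.905242919921875) [[317.0, 188.6999969482422], [322.8999938964844, 179.60000610351562], [360.29998779296875, 203.8000030517578], [354.3999938964844, 212.89999389648438]]
scene blue 89 [294.69 196.46] [289 191  13  12] [0.5688 0.118  0.11  ]
scene yellow 95 [276.03 186.68] [270 181  13  12] [0.5534 0.0509 0.11  ]
scene green 67 [257.43 176.52] [253 173  10   8] [ 0.5361 -0.0183  0.11  ]
scene green 208 [317.16 235.92] [305 227  25  19] [0.6792 0.2244 0.11  ]
```

Keys come out about 70 mm apart in both views, which agree to about 2 mm. That gives a yaw of about -12.5° and a console origin near (0.589, 0.050). I'll close the fingers, align them with the console, and move to in front of the drawer, checking the drawer geometry at the same time.

```bash
python3 -m crank '[[[0.74,-0.8,0,0,0,0.088],[0.74,-0.8,0,0,0,0.088],[0.74,-0.8,0,0,0,0.088],[0.74,-0.8,0,0,0,0.088],[0.74,-0.8,0,0,0,0.088],[0.74,-0.8,0,0,0,0.088],[0.74,-0.8,0,0,0,0.088],[0.74,-0.8,0,0,0,0.088],[0.74,-0.8,0,0,0,0.088],[0.74,-0.8,0,0,0,0.088],[0.74,-0.8,0,0,0,0.088],[0.74,-0.8,0,0,0,0.088],[0.74,-0.8,0,0,0,0.088],[0.74,-0.8,0,0,0,0.088],[0.74,-0.8,0,0,0,0.088],[0.74,-0.8,0,0,0,0.088],[0,0,0,0,0,0]]]' 0 20
python3 - <<'E'
from h import *
B=np.array([.568,.117]);G=np.array([.5365,-.0192])
ey=(B-G)/np.linalg.norm(B-G);ex=np.array([ey[1],-ey[0]]);O=B+.035*ex-.06*ey
print("yaw",np.degrees(np.arctan2(ex[1],ex[0])),"O",O,"sep",np.linalg.norm(B-G))
for n,p in(("top",(172.5,240.9)),):
    w=onz(n,*p,.08)[:2];print(w,"console xy",(w-O)@ex,(w-O)@ey)
print("shut face",O-.098*ex+.165*ey)
o=bot.get_obs();w=o["ee_pos"][:2];print("tcp",(w-O)@ex,(w-O)@ey,o["ee_pos"],o["tcp_rot"],o["opening"])
E
```

```text
time: 1.52
ee_pos: [0.447, 0.2507, 0.2288]
tcp_rot: [-179.9, -0.0, 167.3]
wrist_force: [-0.6, -0.2, 0.8]
opening: 0.0001
grasp_force: 0.0
yaw -13.022264745141165 O [0.58858011 0.05065651] sep 0.139795171590438
[0.49541614 0.23874966] console xy -0.1331510010078104 0.16226327114677927
shut face [0.53027981 0.23349544]
tcp -0.18305703819407432 0.16299910543415683 [0.44695936 0.25071188 0.22878131] [-1.79934846e+02 -1.82530371e-03  1.67292063e+02] 7.998605930229635e-05
```

```bash
python3 -m crank '[[[0,0,-0.9,0,0,0],[0,0,-0.9,0,0,0],[0,0,-0.9,0,0,0],[0,0,-0.9,0,0,0],[0,0,-0.9,0,0,0],[0,0,-0.9,0,0,0],[0,0,-0.9,0,0,0],[0,0,-0.9,0,0,0],[0,0,-0.8,0,0,0],[0,0,0,0,0,0],[0.49,-0.11,0,0,0,0],[0.49,-0.11,0,0,0,0],[0.39,-0.09,0,0,0,0],[0.39,-0.09,0,0,0,0],[0.29,-0.07,0,0,0,0],[0.29,-0.07,0,0,0,0],[0.2,-0.045,0,0,0,0],[0.2,-0.045,0,0,0,0],[0.2,-0.045,0,0,0,0],[0,0,0,0,0,0]]]'
python3 -m crank '[[[0.1,-0.023,0,0,0,0],[0.1,-0.023,0,0,0,0],[0.1,-0.023,0,0,0,0],[0.1,-0.023,0,0,0,0],[0,0,0,0,0,0]]]'
```

```text
time: 3.18
ee_pos: [0.5048, 0.2392, 0.0693]
tcp_rot: [-180.0, 0.0, 167.4]
wrist_force: [-0.2, -0.2, -0.2]
opening: 0.0001
grasp_force: 0.0
time: 3.6
ee_pos: [0.5124, 0.2375, 0.0693]
tcp_rot: [-180.0, 0.0, 167.4]
wrist_force: [-0.6, 0.4, 0.4]
opening: 0.0001
grasp_force: 0.1
```

```bash
python3 -m crank '[[[0.05,-0.012,0,0,0,0],[0.05,-0.012,0,0,0,0],[0.05,-0.012,0,0,0,0],[0.05,-0.012,0,0,0,0]]]'
python3 -m crank '[[[0.05,-0.012,0,0,0,0],[0.05,-0.012,0,0,0,0],[0.05,-0.012,0,0,0,0]]]'
```

```text
time: 3.93
ee_pos: [0.5161, 0.2366, 0.0693]
tcp_rot: [-180.0, -0.0, 167.4]
wrist_force: [-2.5, 0.6, -0.3]
opening: 0.0001
grasp_force: 1.0
time: 4.18
ee_pos: [0.5178, 0.2362, 0.0693]
tcp_rot: [180.0, -0.2, 167.4]
wrist_force: [-13.8, 4.2, 4.6]
opening: -0.0001
grasp_force: 7.1
```

Force jumped to 14 N at the expected shut position. I'll press a little harder, then back off, rise and look.

```bash
python3 -m crank '[[[0.04,-0.01,0,0,0,0],[0,0,0,0,0,0]]]'
python3 -m crank '[[[-0.3,0.07,0,0,0,0],[-0.5,0.11,0,0,0,0],[-0.7,0.16,0,0,0,0],[-0.6,0.14,0.4,0,0,0],[0,0,0.8,0,0,0],[0,0,0.9,0,0,0],[0,0,0.9,0,0,0],[0,0,0.9,0,0,0],[0,0,0.6,0,0,0],[0,0,0,0,0,0]]]'
python3 - <<'E'
from h import *
a=bot.camera("scene");b=bot.camera("top")
cv2.imwrite("pics/d.png",np.vstack([cv2.resize(x,None,fx=s,fy=s)[:, :, ::-1] for x,s in((a[130:280,180:400],3),)]))
cv2.imwrite("pics/dt.png",b[:,:,::-1])
for n,im in(("top",b),("scene",a)):
    for c in H:
        for A,p,bb,m in blobs(im,c):
            if 150<p[1]<260 and 100<p[0]<400: print(n,c,A,p,bb,onz(n,*p,.11).round(4))
print(bot.get_obs()["ee_pos"])
E
```

```text
time: 4.35
ee_pos: [0.5178, 0.2362, 0.0693]
tcp_rot: [180.0, -0.3, 167.5]
wrist_force: [-13.1, 3.9, 4.9]
opening: 0.0
grasp_force: 7.2
time: 5.18
ee_pos: [0.4787, 0.2458, 0.1622]
tcp_rot: [179.8, 0.2, 167.4]
wrist_force: [0.5, -0.2, 0.2]
opening: -0.0001
grasp_force: 0.0
top blue 134 [219.73 212.34] [213 206  14  14] [0.5671 0.1162 0.11  ]
top blue 214 [176.16 225.7 ] [150 218  53  16] [0.5336 0.2247 0.11  ]
top yellow 140 [246.97 218.54] [241 212  13  14] [0.5518 0.0481 0.11  ]
top green 282 [179.11 171.34] [166 164  28  16] [0.6705 0.2199 0.11  ]
top green 122 [274.29 224.64] [269 219  12  12] [ 0.5368 -0.0199  0.11  ]
scene blue 94 [178.61 163.18] [174 158  11  11] [ 0.5716 -0.2802  0.11  ]
scene blue 87 [294.7  196.34] [289 191  13  12] [0.5683 0.1179 0.11  ]
scene blue 90 [332.53 202.33] [314 193  39  21] [0.5505 0.2349 0.11  ]
scene yellow 95 [276.03 186.68] [270 181  13  12] [0.5534 0.0509 0.11  ]
scene green 67 [257.43 176.52] [253 173  10   8] [ 0.5361 -0.0183  0.11  ]
scene green 211 [317.27 236.  ] [306 227  24  19] [0.6793 0.2248 0.11  ]
[0.47797174 0.24540044 0.15917503]
```

View pics/d.png

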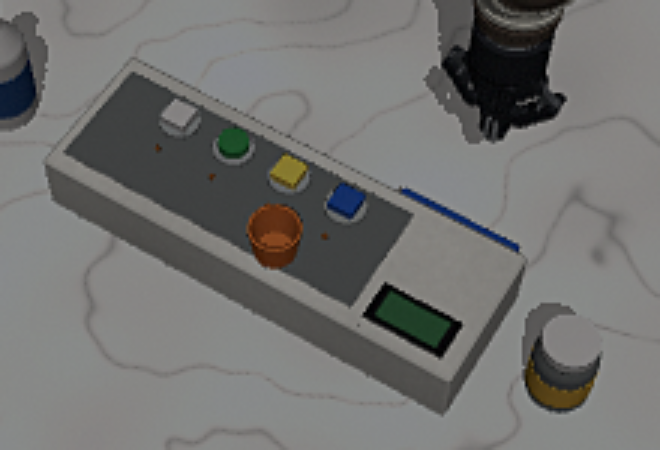

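The drawer is shut: its front strip lies flush at about (460,218) in the crop, and the cup and jar have not moved. Next is the blue key.

```bash
python3 -m crank '[[[0,0,0.5,0,0,0],[0,0,0.5,0,0,0],[0.5,-0.715,0,0,0,0],[0.5,-0.715,0,0,0,0],[0.5,-0.715,0,0,0,0],[0.5,-0.715,0,0,0,0],[0.5,-0.715,0,0,0,0],[0.5,-0.715,0,0,0,0],[0.5,-0.715,0,0,0,0],[0.5,-0.715,0,0,0,0],[0.5,-0.715,0,0,0,0],[0,0,0,0,0,0],[0,0,0,0,0,0]]]'
```

```text
time: 6.37
ee_pos: [0.5681, 0.1161, 0.1793]
tcp_rot: [-180.0, -0.0, 167.3]
wrist_force: [-0.5, 0.1, 0.5]
opening: 0.0001
grasp_force: 0.0
```

```bash
python3 -m crank '[[[0,0.03,-0.8,0,0,0],[0,0,-0.8,0,0,0],[0,0,-0.5,0,0,0],[0,0,-0.25,0,0,0],[0,0,0,0,0,0],[0,0,-0.05,0,0,0],[0,0,-0.05,0,0,0],[0,0,-0.05,0,0,0],[0,0,-0.05,0,0,0]]]'
python3 -m crank '[[[0,0,-0.05,0,0,0],[0,0,-0.05,0,0,0],[0,0,-0.05,0,0,0]]]'
python3 -m crank '[[[0,0,-0.05,0,0,0],[0,0,-0.05,0,0,0]]]'
```

```text
time: 7.12
ee_pos: [0.5682, 0.1173, 0.1289]
tcp_rot: [180.0, 0.0, 167.4]
wrist_force: [-0.7, 0.4, -0.4]
opening: -0.0006
grasp_force: 0.0
time: 7.37
ee_pos: [0.5679, 0.1172, 0.1254]
tcp_rot: [180.0, 0.0, 167.4]
wrist_force: [0.1, 0.1, 0.4]
opening: -0.0002
grasp_force: 0.0
time: 7.53
ee_pos: [0.5679, 0.1172, 0.1233]
tcp_rot: [-180.0, -0.0, 167.4]
wrist_force: [-0.2, 0.5, 0.4]
opening: 0.0004
grasp_force: 0.0
```

```bash
python3 -m crank '[[[0,0,-0.05,0,0,0],[0,0,-0.05,0,0,0]]]'
python3 - <<'E'
from h import *
a=bot.camera("scene");b=bot.camera("top")
cv2.imwrite("pics/k.png",cv2.resize(a[140:240,230:350],None,fx=5,fy=5,interpolation=cv2.INTER_CUBIC)[:,:,::-1])
E
```

```text
time: 7.7
ee_pos: [0.5679, 0.1172, 0.1213]
tcp_rot: [-180.0, -0.0, 167.4]
wrist_force: [0.3, 0.3, -0.2]
opening: 0.0001
grasp_force: 0.0
```

View pics/k.png

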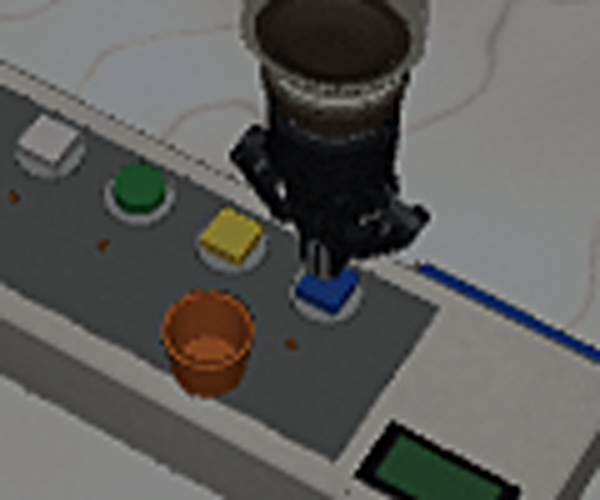

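The fingertips are over the blue key at about (322,275) in the crop but still above it, with no contact force. The tips end higher than 19 mm implies, so I'll keep going down in small steps.

```bash
python3 -m crank '[[[0,0,-0.05,0,0,0],[0,0,-0.05,0,0,0],[0,0,-0.05,0,0,0]]]'
python3 -m crank '[[[0,0,-0.05,0,0,0],[0,0,-0.05,0,0,0],[0,0,-0.05,0,0,0]]]'
python3 -c "
from h import *
a=bot.camera('scene');cv2.imwrite('pics/k2.png',cv2.resize(a[140:240,230:350],None,fx=5,fy=5,interpolation=cv2.INTER_CUBIC)[:,:,::-1])
print([(A,p,bb) for A,p,bb,m in blobs(a,'blue')])"
```

```text
time: 8.05
ee_pos: [0.5679, 0.1172, 0.1183]
tcp_rot: [180.0, 0.0, 167.4]
wrist_force: [0.3, -0.4, -0.6]
opening: -0.0001
grasp_force: 0.0
time: 8.3
ee_pos: [0.5679, 0.1172, 0.1153]
tcp_rot: [180.0, -0.0, 167.4]
wrist_force: [0.1, -0.2, -0.3]
opening: -0.0001
grasp_force: 0.0
[(np.int32(738), array([160.63,  18.87]), array([147,   0,  26,  41], dtype=int32)), (np.int32(1223), array([492.58,  87.74]), array([468,  55,  44,  65], dtype=int32)), (np.int32(71), array([177.99, 163.24]), array([174, 158,   9,  11], dtype=int32)), (np.int32(826), array([ 42.38, 196.59]), array([ 18, 172,  49,  47], dtype=int32)), (np.int32(90), array([332.53, 202.33]), array([314, 193,  39,  21], dtype=int32)), (np.int32(58), array([294.64, 197.76]), array([289, 194,  13,   9], dtype=int32))]
```

View pics/k2.png

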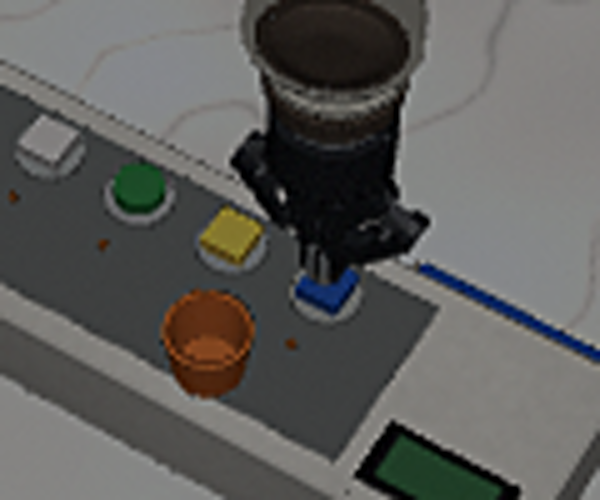

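The key is still up (same outline), and the fingertips are only just above it at about (322,282). I'll carry on down in force-checked steps.

```bash
python3 -m crank '[[[0,0,-0.05,0,0,0],[0,0,-0.05,0,0,0]]]'
python3 -m crank '[[[0,0,-0.05,0,0,0],[0,0,-0.05,0,0,0]]]'
python3 -c "
from h import *
m=bot.camera_model('scene');f=192/np.tan(np.radians(m['vertical_fov']/2))
p=bot.get_obs()['ee_pos']
for dx in(-.011,0,.011):
  for z in(.09,.1,.11,.12):
    c=m['R']@np.array([p[0]+dx*.975,p[1]-dx*.22,z])+m['t'];print(dx,z,(np.array([f*c[0]/c[2]+m['cx'],f*c[1]/c[2]+m['cy']])-[230,140])*5)
"
```

```text
time: 8.52
ee_pos: [0.5679, 0.1172, 0.1134]
tcp_rot: [180.0, 0.0, 167.4]
wrist_force: [0.5, 0.5, 0.3]
opening: 0.0002
grasp_force: 0.0
time: 8.68
ee_pos: [0.5679, 0.1172, 0.1113]
tcp_rot: [-180.0, -0.0, 167.4]
wrist_force: [-0.7, 0.6, -0.3]
opening: 0.0002
grasp_force: 0.0
-0.011 0.09 [330.64594981 285.74164494]
-0.011 0.1 [331.20257569 277.08742608]
-0.011 0.11 [331.76519538 268.34001748]
-0.011 0.12 [332.33390623 259.49790579]
0 0.09 [321.69018541 298.13342635]
0 0.1 [322.20046239 289.51836475]
0 0.11 [322.71625159 280.81023963]
0 0.12 [323.23764283 272.00753482]
0.011 0.09 [312.67780783 310.60354146]
0.011 0.1 [313.14113624 302.02830815]
0.011 0.11 [313.60948571 293.3601456 ]
0.011 0.12 [314.08293831 284.59753497]
```

```bash
python3 -m crank '[[[0,0,-0.05,0,0,0],[0,0,-0.05,0,0,0]]]'
python3 -m crank '[[[0,0,-0.05,0,0,0],[0,0,-0.05,0,0,0]]]'
python3 -c "
from h import *
a=bot.camera('scene');b=bot.camera('top');cv2.imwrite('pics/k3.png',np.hstack([cv2.resize(x,(390,325),interpolation=cv2.INTER_CUBIC)[:,:,::-1] for x in(a[165:215,265:325],b[185:235,190:250])]))"
```

```text
time: 8.85
ee_pos: [0.5679, 0.1172, 0.1093]
tcp_rot: [-180.0, -0.0, 167.4]
wrist_force: [0.8, -0.0, 0.3]
opening: -0.0001
grasp_force: 0.0
time: 9.02
ee_pos: [0.5679, 0.1172, 0.1075]
tcp_rot: [180.0, 0.0, 167.4]
wrist_force: [-1.0, -1.2, 2.7]
opening: 0.0001
grasp_force: 1.4
```

View pics/k3.png

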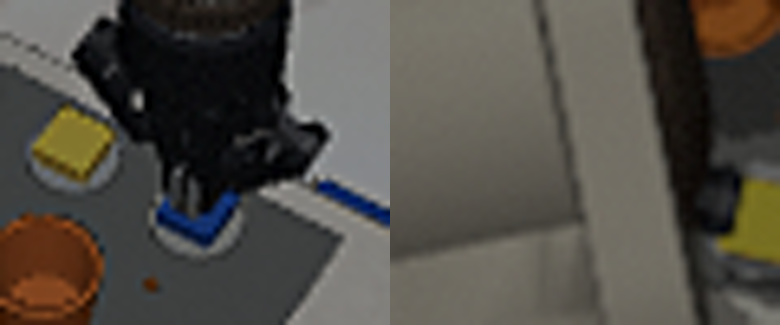

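Contact begins here: 2.7 N at TCP z 0.1075, with the tips on the blue key top and the yellow key clear of the linkage. I'll press on through the 8 mm travel to the stop.

```bash
python3 -m crank '[[[0,0,-0.05,0,0,0],[0,0,-0.05,0,0,0]]]'
python3 -m crank '[[[0,0,-0.05,0,0,0],[0,0,-0.05,0,0,0]]]'
```

```text
time: 9.28
ee_pos: [0.5679, 0.1172, 0.1056]
tcp_rot: [180.0, 0.0, 167.4]
wrist_force: [-1.1, 0.1, 2.2]
opening: -0.0003
grasp_force: 1.4
time: 9.45
ee_pos: [0.5679, 0.1172, 0.1034]
tcp_rot: [180.0, 0.0, 167.4]
wrist_force: [-0.5, -0.6, 3.6]
opening: -0.0001
grasp_force: 1.4
```

```bash
python3 -m crank '[[[0,0,-0.05,0,0,0],[0,0,-0.05,0,0,0]]]'
python3 -m crank '[[[0,0,-0.05,0,0,0],[0,0,-0.05,0,0,0]]]'
python3 -m crank '[[[0,0,-0.05,0,0,0],[0,0,0,0,0,0]]]'
```

```text
time: 9.62
ee_pos: [0.5679, 0.1172, 0.1013]
tcp_rot: [180.0, 0.0, 167.4]
wrist_force: [-0.8, 0.1, 2.4]
opening: 0.0
grasp_force: 1.4
time: 9.78
ee_pos: [0.568, 0.1172, 0.1]
tcp_rot: [180.0, 0.0, 167.4]
wrist_force: [-5.5, -1.2, 14.4]
opening: 0.0
grasp_force: 7.0
time: 9.95
ee_pos: [0.568, 0.1173, 0.0999]
tcp_rot: [180.0, 0.1, 167.4]
wrist_force: [-4.8, -0.5, 13.2]
opening: -0.0002
grasp_force: 6.7
```

Firm stop at 14 N after about 8 mm. I'll lift, move over green, and check that blue stays down.

```bash
python3 -m crank '[[[0,0,0.3,0,0,0],[0,0,0.7,0,0,0],[0,0,0.8,0,0,0],[0,0,0.7,0,0,0],[-0.2,-0.85,0,0,0,0],[-0.2,-0.85,0,0,0,0],[-0.2,-0.85,0,0,0,0],[-0.2,-0.85,0,0,0,0],[-0.2,-0.85,0,0,0,0],[-0.2,-0.85,0,0,0,0],[-0.2,-0.85,0,0,0,0],[-0.175,-0.865,0,0,0,0],[0,0,0,0,0,0],[0,0,0,0,0,0]]]'
python3 -c "
from h import *
a=bot.camera('scene');cv2.imwrite('pics/k4.png',cv2.resize(a[140:240,230:350],None,fx=5,fy=5,interpolation=cv2.INTER_CUBIC)[:,:,::-1])
for c in('blue','yellow'):print([(A,p,bb) for A,p,bb,m in blobs(a,c) if 180<p[1]<215 and 250<p[0]<350])"
```

```text
time: 11.12
ee_pos: [0.5364, -0.0196, 0.1482]
tcp_rot: [180.0, -0.0, 167.3]
wrist_force: [0.3, -0.5, 0.8]
opening: 0.0
grasp_force: 0.0
[(np.int32(77), array([294.82, 197.27]), array([289, 192,  13,  11], dtype=int32)), (np.int32(90), array([332.53, 202.33]), array([314, 193,  39,  21], dtype=int32))]
[(np.int32(93), array([276.01, 186.61]), array([270, 181,  13,  12], dtype=int32))]
```

View pics/k4.png

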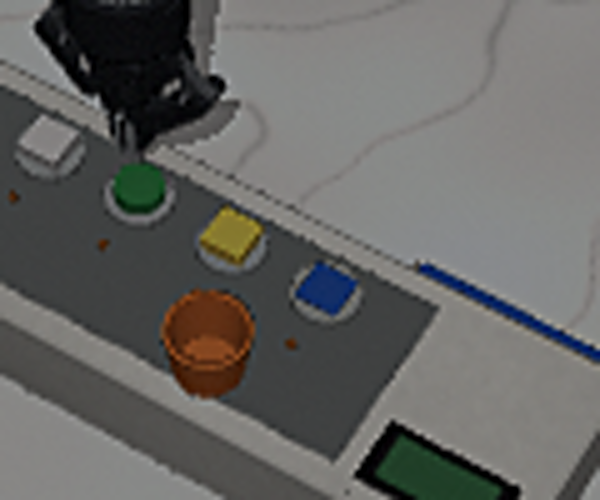

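The blue key is latched down, flat at (327,290), and yellow (231,236) is still up. Now I'll press green, which should bottom at TCP z of about 0.100.

```bash
python3 -m crank '[[[0,0,-0.6,0,0,0],[0,0,-0.6,0,0,0],[0,0,-0.4,0,0,0],[0,0,-0.2,0,0,0],[0,0,0,0,0,0],[0,0,-0.1,0,0,0],[0,0,-0.1,0,0,0],[0,0,-0.1,0,0,0],[0,0,-0.1,0,0,0]]]'
python3 -m crank '[[[0,0,-0.1,0,0,0],[0,0,-0.05,0,0,0]]]'
```

```text
time: 11.92
ee_pos: [0.5367, -0.019, 0.1048]
tcp_rot: [180.0, 0.1, 167.4]
wrist_force: [-0.7, 0.2, 3.5]
opening: -0.0002
grasp_force: 1.4
time: 12.08
ee_pos: [0.5367, -0.019, 0.1016]
tcp_rot: [180.0, 0.0, 167.4]
wrist_force: [-0.5, 1.1, 5.3]
opening: -0.0002
grasp_force: 2.1
```

```bash
python3 -m crank '[[[0,0,-0.05,0,0,0],[0,0,-0.05,0,0,0],[0,0,-0.05,0,0,0],[0,0,0,0,0,0]]]'
```

```text
time: 12.42
ee_pos: [0.5367, -0.019, 0.1]
tcp_rot: [180.0, 0.1, 167.4]
wrist_force: [-3.2, 2.1, 12.4]
opening: 0.0001
grasp_force: 6.6
```

Fully down at 12 N. Hold it.

```bash
python3 -m crank '[[[0,0,0,0,0,0],[0,0,0,0,0,0],[0,0,0,0,0,0],[0,0,0,0,0,0],[0,0,0,0,0,0],[0,0,0,0,0,0],[0,0,0,0,0,0],[0,0,0,0,0,0],[0,0,0,0,0,0],[0,0,0,0,0,0],[0,0,0,0,0,0],[0,0,0,0,0,0],[0,0,0,0,0,0],[0,0,0,0,0,0],[0,0,0,0,0,0],[0,0,0,0,0,0],[0,0,0,0,0,0],[0,0,0,0,0,0],[0,0,0,0,0,0],[0,0,0,0,0,0]]]'
python3 -m crank '[[[0,0,0,0,0,0],[0,0,0,0,0,0],[0,0,0,0,0,0],[0,0,0,0,0,0],[0,0,0,0,0,0]]]'
python3 -m crank '[[[0,0,0.4,0,0,0],[0,0,0.8,0,0,0],[0,0,1,0,0,0],[0,0,1,0,0,0],[-0.9,0,0.6,0,0,0],[-0.9,0,0.4,0,0,0],[-0.9,0,0,0,0,0],[-0.9,0,0,0,0,0],[-0.9,0,0,0,0,0],[0,0,0,0,0,0],[0,0,0,0,0,0]]]'
python3 -c "
from h import *
a=bot.camera('scene');b=bot.camera('top');cv2.imwrite('pics/f.png',np.hstack([cv2.resize(x[130:280,y:y+200],(400,300))[:,:,::-1] for x,y in((a,190),(b,140))]))
for n,im in(('scene',a),('top',b)):
  for c in H:print(n,c,[(A,p) for A,p,bb,m in blobs(im,c) if 150<p[1]<250 and 150<p[0]<350])"
```

```text
time: 14.08
ee_pos: [0.5367, -0.019, 0.1]
tcp_rot: [180.0, 0.1, 167.4]
wrist_force: [-3.5, 1.1, 13.7]
opening: -0.0002
grasp_force: 6.9
time: 14.5
ee_pos: [0.5367, -0.019, 0.1]
tcp_rot: [180.0, 0.1, 167.4]
wrist_force: [-3.7, 0.7, 13.5]
opening: -0.0
grasp_force: 6.9
time: 15.42
ee_pos: [0.4461, -0.0192, 0.1826]
tcp_rot: [-180.0, 0.0, 167.4]
wrist_force: [0.7, 0.1, 0.7]
opening: -0.0003
grasp_force: 0.0
scene blue [(np.int32(73), array([178.49, 163.1 ])), (np.int32(77), array([294.82, 197.27])), (np.int32(90), array([332.53, 202.33]))]
scene yellow [(np.int32(94), array([276.05, 186.64]))]
scene green [(np.int32(67), array([257.43, 176.52])), (np.int32(206), array([317.38, 236.08]))]
top blue [(np.int32(129), array([219.84, 212.42])), (np.int32(211), array([175.89, 225.63]))]
top yellow [(np.int32(140), array([246.97, 218.54]))]
top green [(np.int32(285), array([179.43, 171.39])), (np.int32(123), array([274.29, 224.69]))]
```

View pics/f.png

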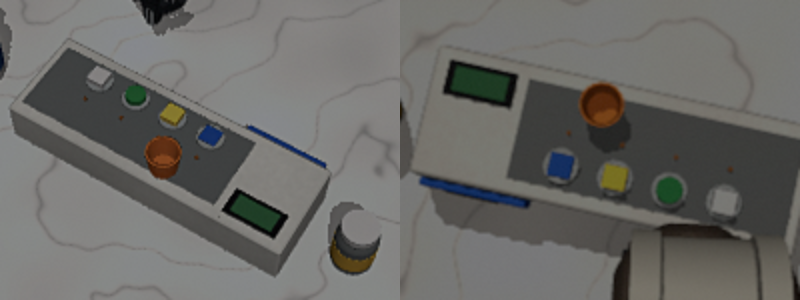

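The drawer is shut and blue is down. Green is back up at its original pixel (257.4,176.5), and yellow, white and the cup are unchanged. I'll hand in.

```bash
python3 -c "
from workcell import bot
print(bot.job_done())"
```

```text
the job is handed in; nothing more can be done
None
```

Job handed in at about 15.5 s: I pushed the drawer shut, pressed the blue key until it stayed down, then held the green key down for just over 2 s and let it come back up; the yellow and white keys were not pressed and nothing else was touched.

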